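# Make up the optician's job tray

### The job

Make up the job tray for the edging machine: put the clear lens with the red block flat in the red well, the clear lens with the blue block flat in the blue well, the yellow-lidded screw pot upright in the yellow well, and the folded black spectacle frame standing upright in the long bay. Set each one down without dropping it. The two brown lenses belong to another order: leave them where they lie.

Things in the scene. Friction and masses are not known exactly. Their poses are not given: they have to be found in the camera images.
- lens_clear_red: Clear (pale blue-green glint) round lens, 56 mm diameter, 9 mm thick, lying flat, with a red plastic block on its centre: flange 32 mm diameter up to 12 mm, then a red stem 24 mm diameter from 12 to 35 mm above the underside: grip it there. About 40 g, loose. Origin: centre of its underside, z up.
- lens_clear_blue: Clear (pale blue-green glint) round lens, 56 mm diameter, 9 mm thick, lying flat, with a blue plastic block on its centre: flange 32 mm diameter up to 12 mm, then a blue stem 24 mm diameter from 12 to 35 mm above the underside: grip it there. About 40 g, loose. Origin: centre of its underside, z up.
- pot_yellow: Small see-through pot of screws with a yellow lid: body 34 mm diameter, lid 38 mm diameter from 26 to 38 mm above its underside, upright, loose, about 30 g. A like pot with a white lid stands near by and is not wanted. Origin: centre of its underside, z up.
- frame: Black folded spectacle frame standing upright, loose, about 40 g: 136 mm long (x), 32 mm deep (y -16 to +16), 42 mm high. At mid-length the bridge (y -16 to -10) and folded temples (out to y +16) lie 29 to 37 mm up: fingers closing along y pinch it there, 32 mm wide. Origin: middle of length and depth, at its underside; z up. Either way round fits the bay.
- well_red: Red ring-walled round well for a lens, fixed in the grey job tray: inner diameter 76 mm, wall 3 mm, rim 11 mm above the origin, on a white 84 mm square base. Wells stand in a row, any order, 89 mm apart. Origin: centre of its underside, 5 mm above the bench; its floor is 3 mm above the origin. x runs along the tray, z up.
- well_blue: Blue ring-walled round well for a lens, fixed in the grey job tray: inner diameter 76 mm, wall 3 mm, rim 11 mm above the origin, on a white 84 mm square base. Wells stand in a row, any order, 89 mm apart. Origin: centre of its underside, 5 mm above the bench; its floor is 3 mm above the origin. x runs along the tray, z up.
- well_yellow: Yellow ring-walled round well for the pot, fixed in the grey job tray: inner diameter 60 mm, wall 3 mm, rim 11 mm above the origin, on a white 84 mm square base. Origin: centre of its underside, 5 mm above the bench; its floor is 3 mm above the origin. x runs along the tray, z up.
- bay: White long bay with a grey floor, for the frame: inner 164 x 56 mm, walls 3 mm, rim 12 mm above its origin; fixed in the grey job tray (276 x 172 mm, rim 14 mm above the bench) beside the row of wells (82 mm to the row's middle line). Origin: centre of its underside, 5 mm above the bench; its floor is 3 mm above the origin. x along its length, y across, z up.
- lens_brown_red: Dark brown tinted round lens, 56 mm diameter, 9 mm thick, lying flat, with a red plastic block on its centre: flange 32 mm diameter up to 12 mm, then a red stem 24 mm diameter from 12 to 35 mm above the underside: grip it there. About 40 g, loose. Of another order: stays. Origin: centre of its underside, z up.
- lens_brown_blue: Dark brown tinted round lens, 56 mm diameter, 9 mm thick, lying flat, with a blue plastic block on its centre: flange 32 mm diameter up to 12 mm, then a blue stem 24 mm diameter from 12 to 35 mm above the underside: grip it there. About 40 g, loose. Of another order: stays. Origin: centre of its underside, z up.
There are look-alikes about, which are no part of the job. Leave any orange or pink look-alike of the lens_clear_red alone.

How it is judged:
By the outcome, as a careful person would: the job done as asked, in the order asked, and still so for the second after the job is handed in, with the robot touching nothing.
It also fails if it takes over 96 s, if anything falls off the work surface, if the arm or the gripper's body presses on something with over 40 N, if the wrist force passes 120 N, or if a joint passes its speed limit or range.

### The arm

A 6-joint arm with a two-finger parallel gripper is mounted at the origin on the work surface. World frame = base frame: x ahead of the robot, y to its left, z up, the work surface at z = 0. Lengths are in m, angles in rad, forces in N, time in s.
With the tool pointing down it reaches from about 0.35 to 0.775 m from the base axis. Payload 7.3 kg.
Tool frame: the origin (TCP) lies at the very end of the fingers, on their centre line; the grasp point (between the pads) lies 19 mm behind it; z points along the fingers, y is the line along which they close (so a half turn about z gives the same grasp; the last joint's range is limited). The gripper opens to 92 mm and grips with 3 to 60 N. Pads are 19 mm wide; open, the fingers measure 130 mm over their backs; the gripper's body (75 mm by 190 mm) begins 47 mm behind the grasp point.
Start: joints at [-1.329, 0.342, 1.524, -0, 1.275, -0.146], TCP at [0.199, -0.486, 0.227] pointing down, gripper open.
Joint ranges: [-2.53, 2.53], [-0.77, 2.02], [0.04, 2.7], [-1, 4.14], [0.28, 2.66], [-3.11, 3.11]. Speed limits (rad/s): [2.57, 2.57, 3.14, 3.14, 3.14, 3.14].

### API

Orientations are given as [roll, pitch, yaw] about the fixed x, y, z axes, in that order (R = Rz(yaw) Ry(pitch) Rx(roll)).
In Python, from cell import robot gives the robot as it stands.
- The arm moves only by the tool apply_moves, never from a script. Its argument "motion" is text: rows parted by semicolons, each of 7 numbers parted by spaces: the opening in per cent of the stroke, from 0 (shut) to 100 (fully open), then the shift along the tool's x, y, z in cm, then the turn, a rotation vector about the tool's x, y, z in rad. A call has 1 to 20 rows; each row shifts and turns the commanded pose from where the row before left it, along the tool's axes as they then stand; what a row does not reach is not made up. A row lasts 1/8 s, in which the tool goes at most 62.5 mm and 10.7 degrees, less where a joint would pass 70% of its speed; a pose out of reach is approached as far as the arm can. A call with a gripper value outside its range is refused whole. The fingers move at their own pace and stop on an object; "force" is the grip in N (left out, the last holds). Time passes only in rows, so rows that do not move let the fingers close. It gives the time, the measured TCP pose, the force, the opening and the grip force at its end, in the units of the state.
- robot.observe(): the state, without advancing time (a new reading comes with each control period).
- robot.read_camera(name): name is "scene" or "top" or "wrist"; returns a dict with "img" (400x640x3 uint8, red, green, blue), "fovy" (degrees; the focal length in pixels is half the picture's height over the tangent of half this angle, whatever the lens; pixels are square), "cx", "cy" (the principal point, pixels), "k1" (the pictures are not rectified: a ray, as slopes to the right and down, at radius r is drawn at 1 + k1 r^2 times it, then the intrinsics apply), "R" (3x3) and "t" (3): a world point X has camera coordinates R X + t; the wrist camera has in their place "hand_eye" (4x4, takes a point from camera to tool coordinates, whose origin is the TCP and whose axes are the flange's). Camera axes: x right, y down, z forward; pixel columns grow to the right and rows downward; lengths in m; the calibration is good to about 2 mm. A picture is of the moment at which its call begins: read the wrist's pose just before it. There is no depth.
- robot.hand_in(): hands the job in; it is judged then, once.
Trained networks look in a picture, given as the dict that the camera call returned (one of the last four; its "shot" number tells which), for a name from the list of things; names that differ only in an ending like _2 or _b are one class to them, and where a whole thing is asked for, a point or a joint stands for the part that bears it (a point fixed in the world has none). Each returns a list of dicts, best first, with "score" (0 to 1); they miss things now and then, are a little off and sometimes report something else, mostly with a low value. They report only what shows in the picture. A call takes as long as a camera call. They do not tell look-alikes from the thing itself.
- robot.search_frame(target, picture): "centre" ([x, y, z] in m, in world coordinates, good to about 4 mm: the middle of the surface that is visible of it).
- robot.trace(target, picture): "pixels" (400x640 bool, what is visible of it).
The state is a dict: "time": time; "qpos": joint angles; "qvel": joint speeds; "joint_efforts": joint torques, N m; "tool_pos": TCP position; "tool_rot": TCP orientation; "contact_force": force on the tool from outside, world axes, zero at the start; "torque": the same for the moment, N m; "opening": finger opening in m; "grip_force": force on a finger pad.
Only numpy, scipy, OpenCV 4.12 (cv2) and the standard library are available. Lean on these libraries where they do the work, as an engineer would, in place of code of your own. Each camera call takes 0.05 s, during which the arm holds its last target. There are 200 camera calls.

## Working session

There is one attempt and no reset: what is moved stays moved. The work goes in short steps, Python scripts to look and compute and a tool call to move; the robot and the scene stay as the last step left them, time stands still between calls to the robot, and variables do not carry over. Pictures are saved under pics/ and viewed, at most 14 in all, crops included, and the job is handed in when it is done.

Besides the shell and the picture viewer there is one more tool, called after "Call:" as name(argument=value, ...), one argument or row to a line, values as JSON. apply_moves: Moves the arm, as the interface text tells. Its arguments: {"type":"object","properties":{"motion":{"type":"string"},"force":{"type":"number"}},"required":["motion"]}

```bash
mkdir -p pics; ls
cat > h.py <<'E'
import numpy as np, cv2
from cell import robot
from scipy.spatial.transform import Rotation as Ro
def save(d,n,crop=None,s=1):
    im=d["img"][:,:,::-1]
    if crop: im=im[crop[1]:crop[3],crop[0]:crop[2]]
    cv2.imwrite("pics/"+n,cv2.resize(im,None,fx=s,fy=s,interpolation=cv2.INTER_CUBIC))
def K(d):
    f=200/np.tan(np.radians(d["fovy"])/2); return np.array([[f,0,d["cx"]],[0,f,d["cy"]],[0,0,1.]])
def RT(d,st=None):
    if "R" in d: return np.array(d["R"]),np.array(d["t"])
    T=np.eye(4);T[:3,:3]=Ro.from_euler("xyz",st["tool_rot"]).as_matrix();T[:3,3]=st["tool_pos"]
    W=np.linalg.inv(T@np.array(d["hand_eye"])); return W[:3,:3],W[:3,3]
def world(d,px,z,st=None):
    R,t=RT(d,st); dist=np.array([d["k1"],0,0,0.])
    u=cv2.undistortPoints(np.array(px,float).reshape(-1,1,2),K(d),dist).reshape(-1,2)
    v=np.c_[u,np.ones(len(u))]@R; c=-R.T@t
    return c+v*((z-c[2])/v[:,2])[:,None]
def pix(d,X,st=None):
    R,t=RT(d,st)
    return cv2.projectPoints(np.array(X,float).reshape(-1,3),cv2.Rodrigues(R)[0],t,K(d),np.array([d["k1"],0,0,0.]))[0].reshape(-1,2)
E
python3 - <<'E'
from h import *
s=robot.observe();print(s)
d=robot.read_camera("top");save(d,"top.png",s=1.25)
names="lens_clear_red lens_clear_blue pot_yellow frame well_red well_blue well_yellow bay lens_brown_red lens_brown_blue".split()
for n in names:
    for r in robot.search_frame(n,d):
        if r["score"]>.2: print(n,round(r["score"],2),np.round(r["centre"],3),pix(d,r["centre"]).round(0))
print(d["fovy"],d["k1"],-np.array(d["R"]).T@d["t"])
d=robot.read_camera("scene");save(d,"scene.png",s=1.25)
E
```

```text
pics
{'time': 0.0, 'qpos': array([-1.32897075e+00,  3.42741486e-01,  1.52501954e+00, -2.37273921e-05,
        1.27539353e+00, -1.46021640e-01]), 'qvel': array([ 4.01891033e-04,  3.58998053e-03,  4.22278373e-05, -1.14711557e-03,
        4.40143379e-04,  7.35910803e-04]), 'joint_efforts': array([ 2.30801488e-03, -4.31235623e+01, -2.44217205e+01,  7.20438897e-02,
        5.57907403e-02, -1.17971181e-04]), 'tool_pos': array([ 0.19845766, -0.48560395,  0.22603434]), 'tool_rot': array([-3.14004407e+00, -2.04814314e-04,  3.87853980e-01]), 'contact_force': array([ 0.18157074, -0.02860742,  0.07537606]), 'torque': array([-0.00495961,  0.02801327, -0.03410648]), 'grip_force': 0.0, 'opening': 0.09208649572812364}
lens_clear_red 0.9 [ 0.533 -0.265  0.006] [[440. 221.]]
lens_clear_red 0.89 [ 0.623 -0.328  0.009] [[466. 180.]]
lens_clear_red 0.78 [ 0.72  -0.256  0.008] [[430. 138.]]
lens_clear_blue 0.95 [ 0.549 -0.014  0.004] [[325. 217.]]
pot_yellow 0.65 [ 0.553 -0.144  0.035] [[386. 212.]]
pot_yellow 0.24 [0.472 0.163 0.008] [[245. 255.]]
frame 0.89 [ 0.663 -0.172  0.035] [[396. 162.]]
well_red 0.62 [0.471 0.165 0.007] [[244. 255.]]
well_blue 0.74 [ 0.548 -0.014  0.008] [[325. 217.]]
well_blue 0.69 [0.558 0.165 0.006] [[244. 216.]]
well_yellow 0.56 [0.649 0.172 0.009] [[241. 175.]]
bay 0.74 [0.558 0.251 0.008] [[205. 217.]]
bay 0.59 [ 0.548 -0.016  0.005] [[326. 218.]]
lens_brown_red 0.86 [ 0.442 -0.019  0.008] [[329. 266.]]
lens_brown_blue 0.75 [ 0.44  -0.287  0.008] [[453. 263.]]
46.178580877557046 0.006684663927288028 [ 0.44740861 -0.00861364  1.0355737 ]
```

View pics/top.png

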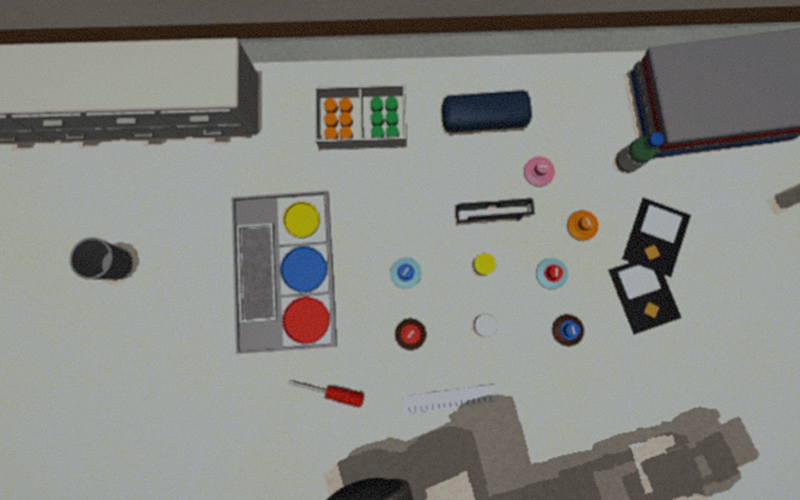

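The top view (picture px ÷1.25 = image px) shows three candidates for lens_clear_red: (440,221) with a pale blue-green rim and red stem, (466,180) orange, and (430,138) pink. Only (440,221) fits. lens_clear_blue is at (325,217), and the blue-stemmed brown lens is at (453,263). The yellow pot is at (386,212) and the white-lidded one at (388,260). I'll confirm this in an enlarged crop and measure.

Run:
```python
from h import *
d=robot.read_camera("top");save(d,"crop.png",(180,120,500,290),2.5)
hsv=cv2.cvtColor(d["img"],cv2.COLOR_RGB2HSV)
def blob(box,lo,hi,z,n):
    x0,y0,x1,y1=box;m=cv2.inRange(hsv,lo,hi)
    if lo[0]==170: m|=cv2.inRange(hsv,(0,lo[1],lo[2]),(5,255,255))
    k=np.zeros_like(m);k[y0:y1,x0:x1]=m[y0:y1,x0:x1]
    c=max(cv2.findContours(k,0,2)[0],key=cv2.contourArea);(p,ax,a)=cv2.fitEllipse(c)
    w=world(d,[p],z)[0];print(n,np.round(p,1),np.round(ax,1),"world",np.round(w,4))
R=(170,130,60),(180,255,255);B=(98,130,60),(125,255,255);Y=(20,130,60),(35,255,255)
blob((425,205,460,235),*R,.035,"red stem");blob((310,200,340,232),*B,.035,"blue stem")
blob((370,195,405,228),*Y,.038,"pot lid")
blob((215,230,275,290),*R,.012,"well red");blob((215,190,275,240),*B,.012,"well blue");blob((215,155,275,200),*Y,.012,"well yel")
for n,z in(("bay",.017),("frame",.038)):
    m=robot.trace(n,d)[0]["pixels"].astype(np.uint8)
    c=np.vstack([k for k in cv2.findContours(m,0,2)[0] if cv2.contourArea(k)>10])
    b=cv2.boxPoints(cv2.minAreaRect(c));w=world(d,b,z);print(n,b.round(1).tolist(),w.round(4)[:,:2].tolist(),w.mean(0).round(4))
```

```text
red stem [442.4 218. ] [12.5 13.4] world [ 0.5369 -0.264   0.035 ]
blue stem [324.1 217.6] [12.8 13.3] world [ 0.5455 -0.0114  0.035 ]
pot lid [387.1 210.8] [15.7 16.6] world [ 0.5556 -0.1465  0.038 ]
well red [244.2 255.8] [35.5 36.3] world [0.4701 0.1639 0.012 ]
well blue [242.4 215. ] [34.9 35.2] world [0.559  0.1675 0.012 ]
well yel [240.5 175.2] [27.3 27.7] world [0.6478 0.1711 0.012 ]
bay [[189.39999389648438, 179.60000610351562], [219.8000030517578, 178.6999969482422], [222.0, 256.5], [191.60000610351562, 257.29998779296875]] [[0.6406, 0.283], [0.6405, 0.2161], [0.4701, 0.211], [0.4702, 0.2763]] [0.5553 0.2466 0.017 ]
frame [[364.3999938964844, 161.6999969482422], [426.70001220703125, 158.1999969482422], [427.6000061035156, 174.3000030517578], [365.29998779296875, 177.8000030517578]] [[0.6642, -0.1025], [0.6676, -0.238], [0.6321, -0.2377], [0.6287, -0.1029]] [ 0.6482 -0.1703  0.038 ]
```

View pics/crop.png

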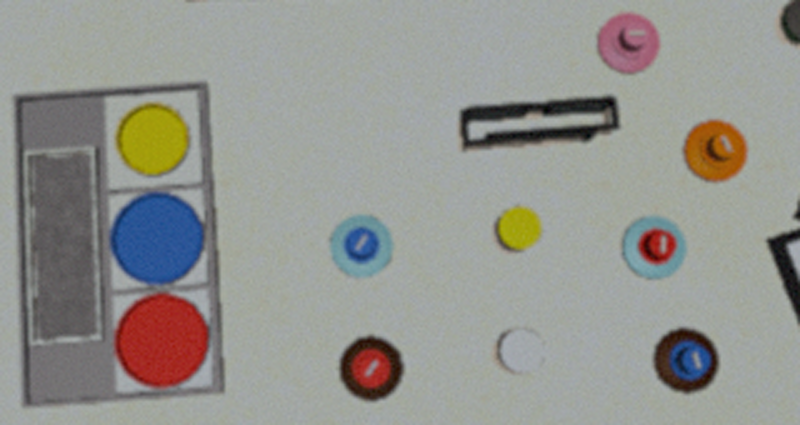

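The crop confirms it: clear red is at crop (655,245), clear blue at (361,245), the yellow lid at (519,228) and the frame at (540,122). The well order from the top is yellow, blue, red, with the bay to their left. Wells come out 89 mm apart and the frame 136 mm long, both matching the sizes given. I'll turn to yaw 1.571 first, then go above clear red.

Call:
apply_moves(
  motion="65 0 0 0 0 0 -0.169;65 0 0 0 0 0 -0.169;65 0 0 0 0 0 -0.169;65 0 0 0 0 0 -0.169;65 0 0 0 0 0 -0.169;65 0 0 0 0 0 -0.169;65 0 0 0 0 0 -0.169;65 2.7 4.1 0 0 0 0;65 2.7 4.1 0 0 0 0;65 2.7 4.1 0 0 0 0;65 2.7 4.1 0.5 0 0 0;65 2.7 4.1 1 0 0 0;65 2.7 4.1 1 0 0 0;65 2.7 4.1 1 0 0 0;65 2.7 4.1 1 0 0 0;65 0 0 0 0 0 0;65 0 0 0 0 0 0",
  force=12,
)

```text
time: 2.88
tool_pos: [0.5262, -0.2702, 0.1816]
tool_rot: [-3.141, 0.0, 1.571]
contact_force: [-0.3, -0.1, 0.8]
opening: 0.0594
grip_force: 0.0
```

Run:
```python
from h import *
s=robot.observe();print(s["tool_pos"],s["tool_rot"],s["time"])
d=robot.read_camera("wrist");save(d,"w1.png")
print(np.round(d["hand_eye"],3),pix(d,[[.537,-.265,.035],[.537,-.265,.009]],s))
for r in robot.search_frame("lens_clear_red",d): print(r["score"],r["centre"].round(4) if hasattr(r["centre"],"round") else r["centre"])
```

```text
[ 0.52616023 -0.27022378  0.18164765] [-3.14094952e+00  2.15354908e-04  1.57124538e+00] 2.875
[[-0.001 -0.959 -0.283  0.077]
 [ 1.    -0.001  0.    -0.   ]
 [-0.001 -0.283  0.959 -0.157]
 [ 0.     0.     0.     1.   ]] [[330.27718267 187.11947966]
 [329.34700484 180.76534778]]
0.91 [0.7198, -0.2608, 0.0078]
0.84 [0.5371, -0.2659, 0.0092]
0.72 [0.6261, -0.32, 0.005]
```

View pics/w1.png

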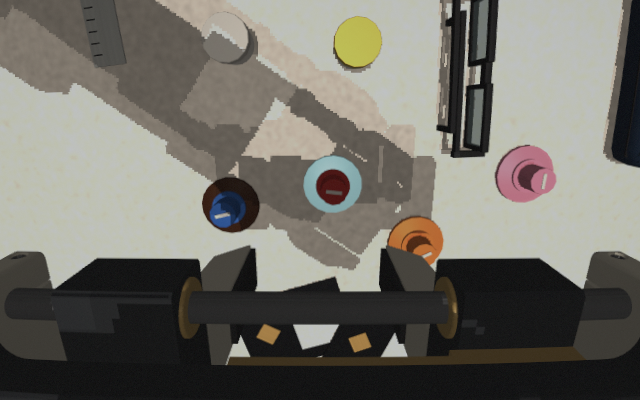

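The wrist view shows clear red at (333,185), within 3 px (about 3 mm) of the prediction, and the fingers have a free path. Next: descend and grip.

Call:
apply_moves(
  motion="65 0.5 1.2 2 0 0 0;65 0 0 3.5 0 0 0;65 0 0 3.5 0 0 0;65 0 0 3.5 0 0 0;65 0 0 2 0 0 0;65 0 0 1.4 0 0 0;65 0 0 0.6 0 0 0;65 0 0 0 0 0 0;10 0 0 0 0 0 0;10 0 0 0 0 0 0;10 0 0 0 0 0 0;10 0 0 0 0 0 0;10 0 0 0 0 0 0",
  force=12,
)

```text
time: 4.6
tool_pos: [0.5387, -0.2651, 0.017]
tool_rot: [3.141, 0.0, 1.571]
contact_force: [-0.4, -0.3, 0.7]
opening: 0.0234
grip_force: 12.0
```

Call:
apply_moves(
  motion="10 0 0 -1 0 0 0;10 0 0 -3 0 0 0;10 0 0 -4 0 0 0;10 2 -0.3 -2 0 0 0;10 4.5 -0.7 0 0 0 0;10 5.4 -0.9 0 0 0 0;10 5.4 -0.9 0 0 0 0;10 5.4 -0.9 0 0 0 0;10 5.4 -0.9 0 0 0 0;10 5.4 -0.9 0 0 0 0;10 4.5 -0.7 0 0 0 0;10 3 -0.4 0 0 0 0;10 1.9 -0.3 0 0 0 0;10 0 0 0 0 0 0;10 0 0 0 0 0 0",
)

```text
time: 6.48
tool_pos: [0.4697, 0.1634, 0.117]
tool_rot: [3.141, 0.0, 1.571]
contact_force: [0.9, 0.2, -0.1]
opening: 0.0237
grip_force: 12.0
```

Run:
```python
from h import *
s=robot.observe();d=robot.read_camera("wrist");save(d,"w2.png")
print(s["opening"])
hsv=cv2.cvtColor(d["img"],cv2.COLOR_RGB2HSV)
for n,X in(("r",(.4701,.1639,.012)),("b",(.559,.1675,.012)),("y",(.6478,.1711,.012)),("bay",(.556,.249,.008))): print(n,pix(d,X,s).round(0))
```

```text
0.023735378073224334
r [[318. 206.]]
b [[435. 201.]]
y [[547. 197.]]
bay [[438.  90.]]
```

View pics/w2.png

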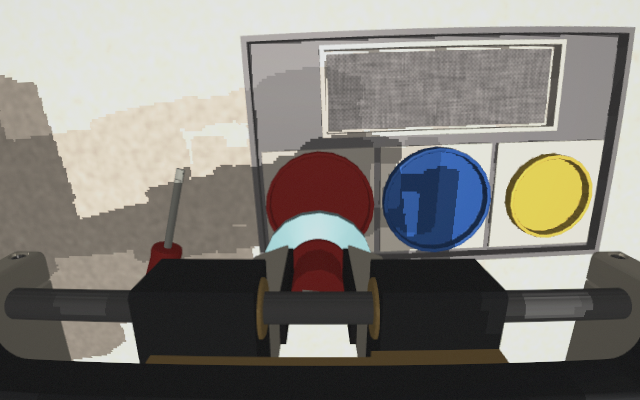

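The lens hangs level over the red well: well centres red (320,203), blue (436,200), yellow (548,196) and bay (443,87) all agree with my estimates. Next: lower and release.

Call:
apply_moves(
  motion="10 0 0 2 0 0 0;10 0 0 3 0 0 0;10 0 0 2 0 0 0;10 0 0 1 0 0 0;10 0 0 0.6 0 0 0;10 0 0 0.3 0 0 0;10 0 0 0.2 0 0 0;10 0 0 0.1 0 0 0;10 0 0 0 0 0 0",
)

```text
time: 7.65
tool_pos: [0.4697, 0.164, 0.0249]
tool_rot: [3.141, -0.0, 1.571]
contact_force: [-0.6, -0.6, 0.6]
opening: 0.0236
grip_force: 12.0
```

Call:
apply_moves(
  motion="30 0 0 0 0 0 0;45 0 0 0 0 0 0;60 0 0 0 0 0 0;65 0 0 0 0 0 0;65 0 0 -2 0 0 0;65 0 0 -4 0 0 0;65 -1.5 0.6 -4 0 0 0;65 -3.5 1.5 -2 0 0 0;65 -4.6 2.1 0 0 0 0;65 -4.6 2.1 0 0 0 0;65 -2.4 1 0 0 0 0;65 -1 0.4 0 0 0 0;65 0 0 0 0 0 0;65 0 0 0 0 0 0",
)

```text
time: 9.4
tool_pos: [0.5461, -0.0109, 0.1446]
tool_rot: [-3.141, -0.0, 1.572]
contact_force: [-0.2, -0.2, -0.4]
opening: 0.0598
grip_force: 0.0
```

Run:
```python
from h import *
s=robot.observe();d=robot.read_camera("wrist");save(d,"w3.png")
X=[[.547,-.012,.035],[.547,-.012,.009],[.4697,.164,.043]];print(pix(d,X,s).round(0))
m=robot.trace("lens_clear_blue",d)
for r in m: p=np.argwhere(r["pixels"]);print(r["score"],p.mean(0)[::-1],p.min(0),p.max(0))
```

```text
[[319. 206.]
 [319. 197.]
 [199. -54.]]
0.93 [320.90246952 194.4726477 ] [163 289] [226 352]
```

View pics/w3.png

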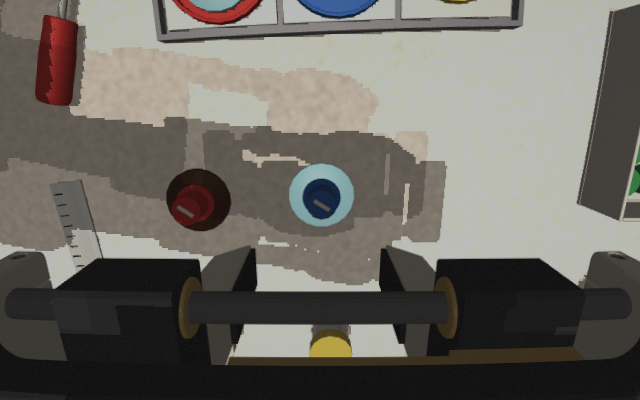

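Clear blue is at (321,195), 2–3 px from the prediction, and the brown-red lens at (198,200) is clear of the fingers.

Call:
apply_moves(
  motion="65 0.1 0.2 2 0 0 0;65 0 0 3.5 0 0 0;65 0 0 3.5 0 0 0;65 0 0 2 0 0 0;65 0 0 1.3 0 0 0;65 0 0 0.5 0 0 0;65 0 0 0 0 0 0;10 0 0 0 0 0 0;10 0 0 0 0 0 0;10 0 0 0 0 0 0;10 0 0 0 0 0 0;10 0 0 0 0 0 0",
  force=12,
)

```text
time: 11.0
tool_pos: [0.5486, -0.011, 0.0168]
tool_rot: [3.141, 0.0, 1.571]
contact_force: [-0.7, 0.0, 1.6]
opening: 0.0235
grip_force: 12.0
```

Call:
apply_moves(
  motion="10 0 0 -1 0 0 0;10 0 0 -3 0 0 0;10 0 0 -4 0 0 0;10 2 0.1 0 0 0 0;10 4 0.3 0 0 0 0;10 5 0.3 0 0 0 0;10 4 0.2 0 0 0 0;10 2 0.1 0 0 0 0;10 0.9 0.1 0 0 0 0;10 0 0 0 0 0 0;10 0 0 2 0 0 0;10 0 0 2.5 0 0 0;10 0 0 1.4 0 0 0;10 0 0 0.6 0 0 0;10 0 0 0.3 0 0 0;10 0 0 0.2 0 0 0;10 0 0 0.1 0 0 0;10 0 0 0.1 0 0 0;10 0 0 0 0 0 0",
)

```text
time: 13.38
tool_pos: [0.5597, 0.168, 0.0249]
tool_rot: [3.141, 0.0, 1.571]
contact_force: [0.2, -0.4, -0.2]
opening: 0.0234
grip_force: 12.0
```

Call:
apply_moves(
  motion="30 0 0 0 0 0 0;45 0 0 0 0 0 0;60 0 0 0 0 0 0;65 0 0 0 0 0 0;65 0 0 -2 0 0 0;65 0 0 -4 0 0 0;65 -1.5 0 -4 0 0 0;75 -3.5 0 -2 0 0 0;75 -5 0 0 0 0 0;75 -5 0 0 0 0 0;75 -5 0 0 0 0 0;75 -5 0 0 0 0 0;75 -4 -0.2 0 0 0 0;75 -2 0 0 0 0 0;75 -0.5 0 0 0 0 0;75 0 0 0 0 0 0;75 0 0 0 0 0 0",
)

```text
time: 15.5
tool_pos: [0.5577, -0.1456, 0.1447]
tool_rot: [-3.141, -0.0, 1.572]
contact_force: [-1.1, 0.3, 0.5]
opening: 0.0692
grip_force: 0.0
```

Run:
```python
from h import *
s=robot.observe();d=robot.read_camera("wrist");save(d,"w4.png")
X=[[.558,-.147,.038]];print(pix(d,X,s).round(0))
hsv=cv2.cvtColor(d["img"],cv2.COLOR_RGB2HSV);m=cv2.inRange(hsv,(20,130,40),(35,255,255));m[250:]=0
c=max(cv2.findContours(m,0,2)[0],key=cv2.contourArea);print(cv2.fitEllipse(c),world(d,[cv2.fitEllipse(c)[0]],.036,s))
```

```text
[[318. 208.]]
((317.26519775390625, 205.82142639160156), (46.82056427001953, 47.648704528808594), 172.6820831298828) [[ 0.55727904 -0.14623375  0.036     ]]
```

View pics/w4.png

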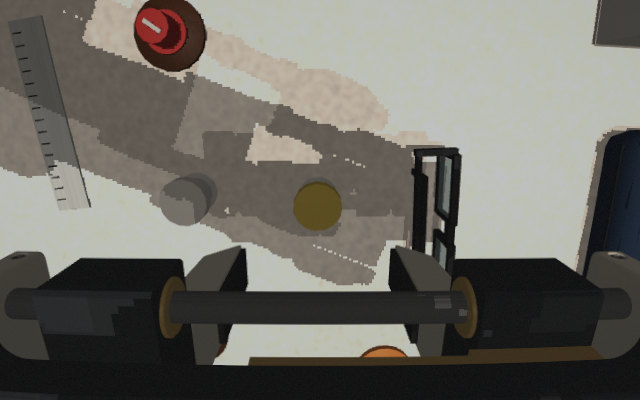

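The yellow lid is at (317,206), on target. The frame to the right and the white pot to the left are clear of the fingers at 65 %.

Call:
apply_moves(
  motion="65 0 0 2 0 0 0;65 0 0 3.5 0 0 0;65 0 0 3.5 0 0 0;65 0 0 2.4 0 0 0;65 0 0 1.3 0 0 0;65 0 0 0.4 0 0 0;65 0 0 0 0 0 0;20 0 0 0 0 0 0;20 0 0 0 0 0 0;20 0 0 0 0 0 0;20 0 0 0 0 0 0",
  force=12,
)

```text
time: 16.92
tool_pos: [0.5578, -0.1472, 0.0142]
tool_rot: [3.141, 0.0, 1.571]
contact_force: [-0.5, -0.4, 3.2]
opening: 0.0377
grip_force: 12.0
```

Call:
apply_moves(
  motion="20 0 0 -1 0 0 0;20 0 0 -3 0 0 0;20 0 0 -4 0 0 0;20 2 0.5 -2 0 0 0;20 4 1.1 0 0 0 0;20 5 1.5 0 0 0 0;20 5 1.5 0 0 0 0;20 5 1.5 0 0 0 0;20 5 1.5 0 0 0 0;20 3.5 1 0 0 0 0;20 1.8 0.5 0 0 0 0;20 0.5 0 0 0 0 0;20 0 0 0 0 0 0;20 0 0 2 0 0 0;20 0 0 3 0 0 0;20 0 0 2 0 0 0;20 0 0 1 0 0 0;20 0 0 0.5 0 0 0;20 0 0 0.3 0 0 0;20 0 0 0 0 0 0",
)

```text
time: 19.42
tool_pos: [0.6488, 0.1709, 0.0262]
tool_rot: [3.141, -0.0, 1.571]
contact_force: [0.5, -0.5, -0.3]
opening: 0.0373
grip_force: 12.0
```

Call:
apply_moves(
  motion="20 0 0 0.2 0 0 0;20 0 0 0.1 0 0 0;20 0 0 0.1 0 0 0;20 0 0 0 0 0 0;35 0 0 0 0 0 0;50 0 0 0 0 0 0;60 0 0 0 0 0 0;60 0 0 -2 0 0 0;60 0 0 -4 0 0 0;60 -1.5 0 -4 0 0 0;60 -3.5 0 -2 0 0 0;60 -5 0 0 0 0 0;60 -5 0 0 0 0 0;60 -5 0 0 0 0 0;60 -5 0 0 0 0 0;60 -4 0 0 0 0 0;60 -2 0 0 0 0 0;60 -1.1 0 0 0 0 0;60 0 0 0 0 0 0;60 0 0 0 0 0 0",
)

```text
time: 21.92
tool_pos: [0.6487, -0.1485, 0.1418]
tool_rot: [-3.142, -0.0, 1.572]
contact_force: [0.1, -0.1, -0.1]
opening: 0.0553
grip_force: 0.0
```

Run:
```python
from h import *
s=robot.observe();d=robot.read_camera("wrist")
X=[[.648,-.17,.04],[.632,-.103,.042],[.632,-.237,.042],[.666,-.103,.042]];p=pix(d,X,s).round(0);print(p)
m=robot.trace("frame",d)
for r in m[:2]:
    q=np.argwhere(r["pixels"])[:,::-1];print(r["score"],q.min(0),q.max(0),cv2.boxPoints(cv2.minAreaRect(q.astype(np.float32))).round(0).tolist())
for a in p: cv2.circle(d["img"],tuple(int(v) for v in a),2,(255,0,0),-1)
save(d,"w5.png",s=1.25)
```

```text
[[317. 234.]
 [294. 147.]
 [297. 311.]
 [342. 147.]]
0.69 [293 144] [342 290] [[293.0, 145.0], [338.0, 143.0], [343.0, 290.0], [298.0, 292.0]]
```

View pics/w5.png

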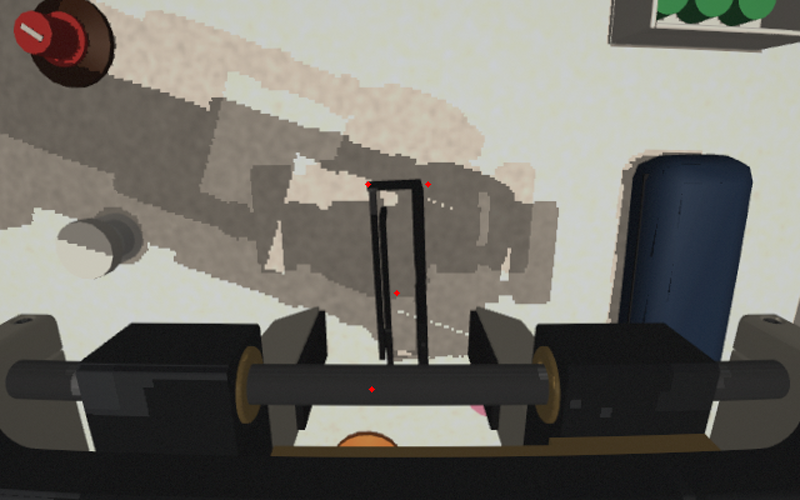

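The frame's upper end is at view px (370–422,183), which agrees with the estimate to about 2 mm. That puts its centre near (0.650,−0.170), with the long axis turned about 0.03 rad.

Call:
apply_moves(
  motion="65 -1.1 0.1 0 0 0 0;65 -1.1 0 0 0 0 -0.03;65 0 0 2 0 0 0;65 0 0 3.5 0 0 0;65 0 0 3 0 0 0;65 0 0 2 0 0 0;65 0 0 1.4 0 0 0;65 0 0 0.6 0 0 0;65 0 0 0.2 0 0 0;65 0 0 0 0 0 0;45 0 0 0 0 0 0;20 0 0 0 0 0 0;20 0 0 0 0 0 0;20 0 0 0 0 0 0;20 0 0 0 0 0 0",
  force=12,
)

```text
time: 23.9
tool_pos: [0.6497, -0.1721, 0.0149]
tool_rot: [3.141, 0.0, 1.601]
contact_force: [0.1, 0.4, 1.9]
opening: 0.0322
grip_force: 12.0
```

Call:
apply_moves(
  motion="20 0 0 -1 0 0 0;20 0 0 -3 0 0 0;20 0 0 -4 0 0 0;20 0 0 -2 0 0 0;20 0 0 0 0 0 0.1;20 0 0 0 0 0 0.17;20 0 0 0 0 0 0.17;20 0 0 0 0 0 0.17;20 0 0 0 0 0 0.17;20 0 0 0 0 0 0.17;20 0 0 0 0 0 0.17;20 0 0 0 0 0 0.17;20 0 0 0 0 0 0.17;20 0 0 0 0 0 0.1;20 0 0 0 0 0 0",
)

```text
time: 25.78
tool_pos: [0.6496, -0.172, 0.1152]
tool_rot: [3.141, -0.0, 0.042]
contact_force: [0.3, 0.4, -0.3]
opening: 0.0315
grip_force: 12.0
```

Call:
apply_moves(
  motion="20 -0.2 -1.5 0 0 0 0;20 -0.6 -3.5 0 0 0 0;20 -0.9 -5 0 0 0 0;20 -0.9 -5 0 0 0 0;20 -0.9 -5 0 0 0 0;20 -0.9 -5 0 0 0 0;20 -0.9 -5 0 0 0 0;20 -0.9 -5 0 0 0 0;20 -0.7 -4 0 0 0 0;20 -0.4 -2.5 0 0 0 0;20 -0.2 -1 0 0 0 0;20 0 0 0 0 0 0;20 0 0 0 0 0 0",
)

```text
time: 27.4
tool_pos: [0.5575, 0.2486, 0.1147]
tool_rot: [3.141, 0.0, 0.04]
contact_force: [0.3, 0.7, -0.4]
opening: 0.0316
grip_force: 12.0
```

Run:
```python
from h import *
s=robot.observe();print(s["tool_pos"],s["tool_rot"],s["opening"]);d=robot.read_camera("wrist");save(d,"w6.png");d2=robot.read_camera("top");save(d2,"top2.png",(140,120,340,300),3)
```

```text
[0.55746421 0.24860218 0.11471816] [3.14118105e+00 2.37197634e-05 4.01649386e-02] 0.031558193381954584
```

View pics/w6.png

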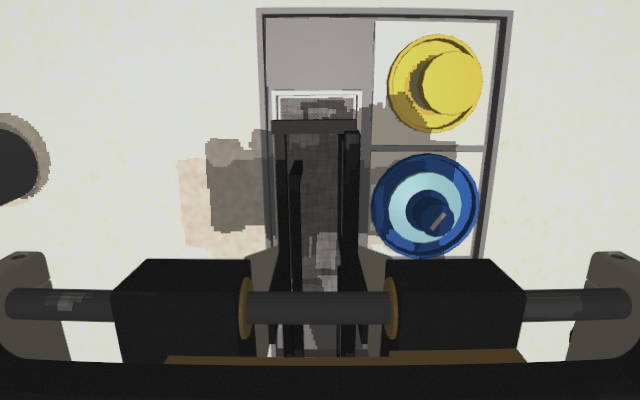

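The frame is aligned with the bay (frame centred at column 316, bay at 317). The pot and the blue lens sit well in their wells. Lowering.

Call:
apply_moves(
  motion="20 0 0 2 0 0 0;20 0 0 3 0 0 0;20 0 0 2 0 0 0;20 0 0 1 0 0 0;20 0 0 0.6 0 0 0;20 0 0 0.3 0 0 0;20 0 0 0.1 0 0 0;20 0 0 0.1 0 0 0;20 0 0 0 0 0 0",
)

```text
time: 28.62
tool_pos: [0.5574, 0.2496, 0.0239]
tool_rot: [-3.142, -0.0, 0.041]
contact_force: [-0.2, 0.6, -0.4]
opening: 0.0316
grip_force: 12.0
```

Call:
apply_moves(
  motion="20 0 0 0.1 0 0 0;20 0 0 0 0 0 0;20 0 0 0 0 0 0",
)

```text
time: 29.0
tool_pos: [0.5574, 0.2496, 0.0229]
tool_rot: [-3.142, -0.0, 0.041]
contact_force: [0.3, 1.2, 1.9]
opening: 0.0318
grip_force: 12.0
```

Call:
apply_moves(
  motion="38 0 0 0 0 0 0;45 0 0 0 0 0 0;55 0 0 0 0 0 0;60 0 0 0 0 0 0;60 0 0 -1 0 0 0;60 0 0 -3 0 0 0;60 0 0 -4 0 0 0;60 0 0 -5 0 0 0;60 0 0 -5 0 0 0;60 -2 3 0 0 0 0;60 -2 5 0 0 0 0;60 -1 5 0 0 0 0;60 0 5 0 0 0 0;60 0 5 0 0 0 0;60 0 5 0 0 0 0;60 0 5 0 0 0 0;60 0 3 0 0 0 0;60 0 0 0 0 0 0",
)

```text
time: 31.25
tool_pos: [0.522, -0.1141, 0.2033]
tool_rot: [3.141, -0.001, 0.037]
contact_force: [-0.5, 0.8, -0.1]
opening: 0.0552
grip_force: 0.0
```

Run:
```python
from h import *
d=robot.read_camera("top");a=d["img"][130:300,170:500]
e=robot.read_camera("scene")
cv2.imwrite("pics/fin.png",np.vstack([cv2.resize(d["img"][140:290,170:470],(600,300),interpolation=2),cv2.resize(e["img"],(480,300))[:, :].copy() if 0 else cv2.resize(e["img"],(600,300))])[:,:,::-1])
```

```text
(no output)
```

View pics/fin.png

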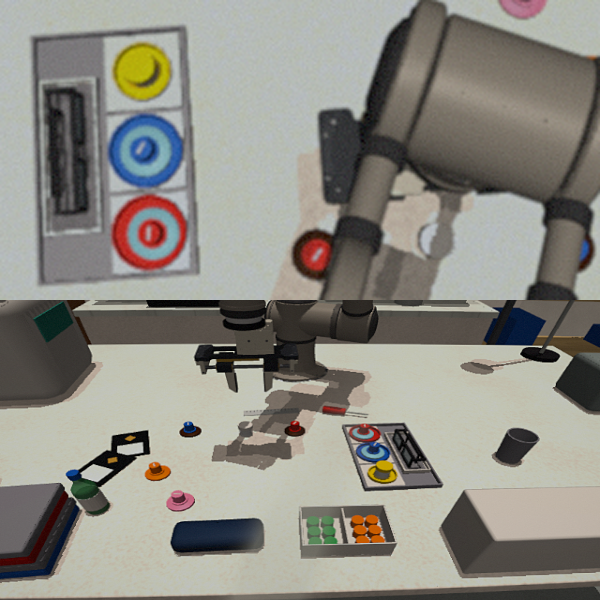

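The final picture shows both lenses flat in their wells at (150,233) and (146,151), the pot upright at (142,71), the frame upright in the bay at (68,150), and the brown lenses where they lay.

```bash
python3 -c "
from cell import robot
print(robot.hand_in())"
```

```text
the job is handed in; nothing more can be done
None
```

The job is handed in at about 31 s of the 96 s: both clear lenses, the yellow-lidded pot and the frame are in their places in the order asked, and the two brown lenses were not touched.

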